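# Key the filter cell of a gem viewer and hold it pressed home

### The job

The gem viewer's knurled brass filter cell is sitting loose on its locating pins under the clear dust cover. Lever the cover wide open with the thin blade (do not push the cover up with the gripper), lay the blade flat on the counter, then turn the cell until its hidden keyways drop over the pins and press it fully home against its spring. Finish while still holding it pressed down there with the cover open, and leave the other small things on the counter where they are.

Things in the scene. Friction and masses are not known exactly. Their poses are not given: they have to be found in the camera images.
- viewer: Gem viewer, fixed: a grey base 150 x 150 mm, top face 30 mm above the counter. Origin: centre of its underside, z up. The clear cover hinges along its +y side and is levered from its -y side. Its position and yaw vary.
- spigot (a point): Centre of the top of the steel spigot in the viewer, on the cell's axis: 15 mm towards the viewer's -y from its centre, 50.5 mm above the counter. The spigot is 34 mm in diameter and rises 20.5 mm from the base; three brass pins, 5 mm thick, stick out of it at 120 degrees, their tops 12.5 mm above the base.
- plunger_rest (a point): Top of the spring plunger (20 mm in diameter) when free: 7.5 mm above the top of the spigot, on its axis. The dropped cell rests on it, 6 mm above home; it needs 3 N, rising to 6 N, to go those last 6 mm until its underside is on the base. Let go, the cell rises 6 mm again.
- collar: Knurled brass filter cell, amber filter on top, loose, about 120 g: a cap 56 mm in diameter, 26 mm high, hollow below (bore 38 mm), top closed. Origin: centre of its underside, z up. At the start it sits on the pins, underside 12.5 mm above the viewer's base (42.5 mm above the counter), and turns freely about the spigot.
- collar_top (a point): Centre of the cell's top face. Inside the bore, three keyways 120 degrees apart, hidden from outside, their angle not told: feel for them by turning under a light downward push. Clockwise seen from above they are met within 80 degrees of the start; the other way can take 100. Room in a keyway: about 5 degrees either way. At them the cell can drop 6 mm on to the plunger.
- cover (a joint): Angle of the clear dust cover, rad: 0 shut, 1.85 wide open against its stop. A stiff hinge: it stays where it is left, and takes about 2 N at the lip. The cover is a hood 140 x 140 mm, 53 mm high over the base, open underneath.
- cover_lip (a point): Middle of the underside of the orange pry lip, which sticks out 16 mm from the cover's -y side (50 mm wide, 4 mm thick; this point is 8 mm from the hood's wall). Shut, the underside is 10 mm above the base's top face (40 mm above the counter), which leaves a slot 10 mm high for the blade; it overhangs the base's edge by 11 mm. Moves with the cover.
- cover_hinge (a point): Middle of the cover's hinge line, 30 mm above the counter, 70 mm to the viewer's +y side; the line runs along the viewer's x. The lip's underside is 148 mm from it towards the viewer's -y and 10 mm above it when shut.
- blade: Opening blade, loose, 90 g, lying flat: dark wooden handle 100 mm long, 16 mm wide, 18 mm high, and a steel blade 14 mm wide, 2.5 mm thick that reaches 90 mm beyond it. Origin: under the middle of the handle; x points along the tool to the tip, z up. The centre of mass is about 17 mm from the origin towards the tip. The blade lies 8 to 10.5 mm above the handle's underside.
- blade_tip (a point): End of the steel blade, 140 mm from the handle's middle along the tool, mid-thickness 9.25 mm above the handle's underside.
- bangle: Bystander: brass bangle, 68 mm in diameter, 8 mm high, lying flat. Origin: centre of its underside.
- ring_box: Bystander: blue ring box 55 x 55 x 42 mm. Origin: centre of its underside.
- gem_jar: Bystander: green glass jar, 48 mm in diameter, 65 mm high. Origin: centre of its underside.
- dish: Bystander: white dish, 80 mm in diameter, 30 mm high. Origin: centre of its underside.
- brush: Bystander: a small brush, 110 mm long, lying near the robot. Origin: underside, at its middle.
Not all that is in view belongs to the job. What is meant by the blade is not green, and is the larger of those in its own colour.

How it is judged:
By the outcome, as a careful person would: the job done as asked, in the order asked, and still so for the second after the job is handed in, while the arm keeps its last pose, push and grip.
It also fails if it takes over 64 s, if anything falls off the work surface, if the arm or the gripper's body presses on something with over 40 N, if the wrist force passes 120 N, or if a joint passes its speed limit or range.

### The arm

A 7-joint arm with a two-finger parallel gripper is mounted at the origin on the work surface. World frame = base frame: x ahead of the robot, y to its left, z up, the work surface at z = 0. Lengths are in m, angles in rad, forces in N, time in s.
With the tool pointing down it reaches from about 0.4 to 0.85 m from the base axis. Payload 10.4 kg.
Tool frame: the origin (TCP) lies at the very end of the fingers, on their centre line; the grasp point (between the pads) lies 19 mm behind it; z points along the fingers, y is the line along which they close (so a half turn about z gives the same grasp; the last joint's range is limited). The gripper opens to 85 mm and grips with 20 to 120 N. Pads are 22 mm wide; open, the fingers measure 114 mm over their backs; the gripper's body (76 mm by 85 mm) begins 54 mm behind the grasp point. The pads swing forward as they close: fully open they stand 13 mm farther back than shut.
Start: joints at [1.144, 0.332, -0.065, 1.46, 0.022, 1.35, -0.088], TCP at [0.246, -0.575, 0.231] pointing down, gripper open.
Joint ranges: [-2.6, 2.6], [-0.5, 2.12], [-1.47, 1.34], [0.16, 2.42], [-1.27, 4.41], [0.06, 2.06], [-2.6, 2.6]. Speed limits (rad/s): [2.22, 2.22, 2.79, 2.79, 3.14, 3.14, 3.14].

### API

Orientations are given as a unit quaternion [x, y, z, w].
In Python, from workcell import manip, vision, order gives the robot as it stands. The module is installed in compiled form; this text tells all that it offers.
- The arm moves only by the tool move_arm, never from a script. Its argument "motion" is a list of rows, each a list of 3 entries, a list of its own where there are three numbers: the shift along the tool's x, y, z scaled (see below), then the turn, a rotation vector about the tool's x, y, z scaled (see below), then the opening, from -1 (shut) to 1 (fully open). In form: [[[dx, dy, dz], [wx, wy, wz], hand], ...]. A call has 1 to 12 rows; each row shifts and turns the commanded pose from where the row before left it, along the tool's axes as they then stand; what a row does not reach is not made up. The controller multiplies each number of a shift by 0.75 m and each number of a turn by pi/4 rad. A row lasts 1/10 s, in which the tool goes at most 50 mm and 8.59 degrees, less where a joint would pass 70% of its speed; a pose out of reach is approached as far as the arm can. A call with a number of a shift or a turn outside -1 to 1 is refused whole. A call with a gripper value outside its range is refused whole. The fingers move at their own pace and stop on an object; "newtons" is the grip in N (left out, the last holds). Time passes only in rows, so rows that do not move let the fingers close. It gives the time, the measured TCP pose, the force, the opening and the grip force at its end, in the units of the state.
- manip.get_obs(): the state, without advancing time (a new reading comes with each control period).
- vision.camera(name): name is "side" or "top"; returns a dict with "pixels" (480x640x3 uint8, red, green, blue), "fx", "fy", "cx", "cy" (pixels), "R" (3x3) and "t" (3): a world point X has camera coordinates R X + t. Camera axes: x right, y down, z forward; pixel columns grow to the right and rows downward; lengths in m; the calibration is good to about 2 mm. A picture is of the moment at which its call begins. There is no depth.
- order.hand_in(): hands the job in; it is judged then, once.
The state is a dict: "clock": time; "joint_pos": joint angles; "joint_velocities": joint speeds; "tau": joint torques, N m; "position": TCP position; "ee_rot": TCP orientation; "ft_force": force on the tool from outside, world axes, zero at the start; "torque": the same for the moment, N m; "grip_width": opening from 0.0 (shut) to 1.0 (fully open); "grasp_force": force on a finger pad.
Only numpy, scipy, OpenCV 4.12 (cv2) and the standard library are available. Lean on these libraries where they do the work, as an engineer would, in place of code of your own. Each camera call takes 0.05 s, during which the arm holds its last target. There are 200 camera calls.

## Working session

There is one attempt and no reset: what is moved stays moved. The work goes in short steps, Python scripts to look and compute and a tool call to move; the robot and the scene stay as the last step left them, time stands still between calls to the robot, and variables do not carry over. Pictures are saved under pics/ and viewed, at most 10 in all, crops included, and the job is handed in when it is done.

Besides the shell and the picture viewer there is one more tool, called after "Request:" as name(argument=value, ...), one argument or row to a line, values as JSON. move_arm: Moves the arm, as the interface text tells. Its arguments: {"type":"object","properties":{"motion":{"type":"array"},"newtons":{"type":"number"}},"required":["motion"]}

```bash
mkdir -p pics; python3 - <<'E'
from workcell import manip, vision, order
import cv2, pickle
o=manip.get_obs(); print(o)
for n in("top","side"):
    c=vision.camera(n); cv2.imwrite(f"pics/{n}0.png",c["pixels"][:,:,::-1]); pickle.dump(c,open(n+".pkl","wb"))
    print(n,c["fx"],c["cx"],c["cy"],c["R"],c["t"])
E
```

```text
{'clock': 0.0, 'joint_pos': array([ 1.14441389,  0.33288464, -0.06468775,  1.46094651,  0.0216016 ,
        1.3498725 , -0.08846309]), 'joint_velocities': array([-1.18999122e-03, -9.92942650e-05,  6.53424052e-04, -1.89791293e-04,
        1.36531697e-03,  9.99328623e-05,  1.05429256e-03]), 'tau': array([ 1.52916014e-03, -6.25459743e+01,  4.99206595e-02, -3.91602159e+01,
        1.63103419e-02,  1.00541959e-02, -7.89782098e-05]), 'position': array([ 0.24540549, -0.57440409,  0.23050544]), 'ee_rot': array([ 9.79684162e-01,  2.00545359e-01, -1.76093666e-04, -6.85518524e-04]), 'ft_force': array([ 0.30244231,  0.12057241, -0.25913271]), 'torque': array([-0.01973102, -0.00149361, -0.02707775]), 'grasp_force': 0.0, 'grip_width': 0.9994570513487255}
top 531.7642601877183 311.8383654690526 236.482774105506 [[ 0.02851265 -0.99955083  0.00922897]
 [-0.98031143 -0.02976615 -0.19520111]
 [ 0.19538814 -0.00348156 -0.98071981]] [-0.00949154  0.5230652   1.25128487]
side 501.63125195041994 316.10894837845245 241.69977701199576 [[-0.76086263 -0.6489016  -0.00384406]
 [-0.35916301  0.4260517  -0.83035046]
 [ 0.54045351 -0.63040199 -0.55722826]] [0.38503724 0.23094787 0.78266059]
```

View pics/top0.png

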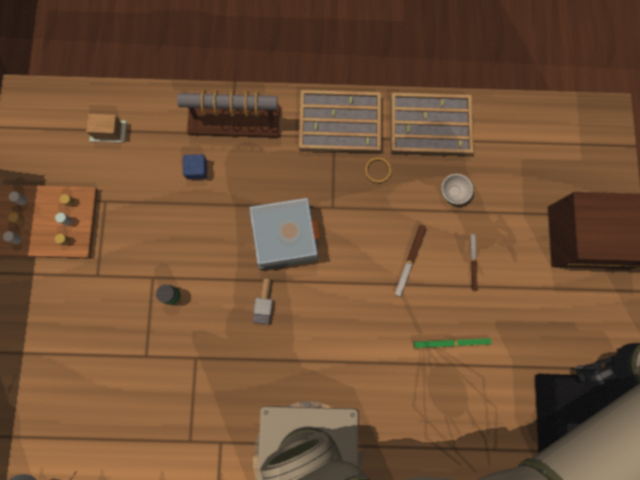

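View pics/side0.png

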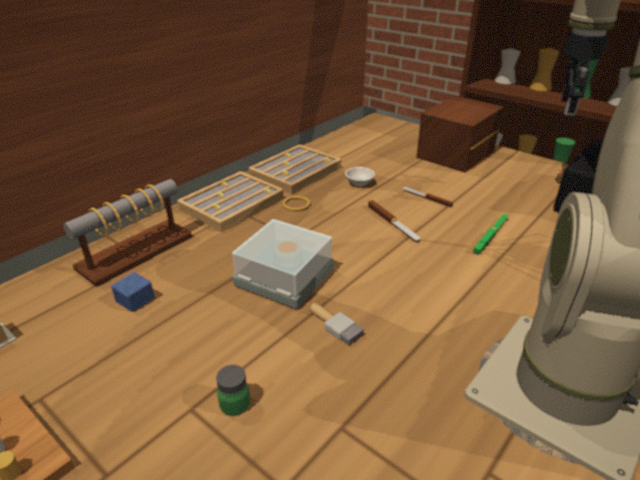

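The pictures show three tools. The large brown-handled one runs from about (422,228) to (399,294) in top, a smaller brown one is at (474,262), and a green one is at (452,343). The blade should be the larger brown one. The viewer is at (285,233), with its orange lip at (317,228) facing world -y. I'll confirm this in an enlarged crop.

```bash
python3 - <<'E'
import cv2,numpy as np
a=cv2.imread("pics/top0.png")
c=cv2.resize(a[190:310,240:330],None,fx=4.6,fy=4.6,interpolation=cv2.INTER_CUBIC)
d=cv2.resize(a[215:305,385:485],None,fx=3.7,fy=3.7,interpolation=cv2.INTER_CUBIC)
h=np.zeros((c.shape[0],c.shape[1]+d.shape[1],3),np.uint8);h[:,:c.shape[1]]=c;h[:d.shape[0],c.shape[1]:]=d
print(h.shape,c.shape,d.shape)
cv2.imwrite("pics/crop0.png",h)
E
```

```text
(552, 784, 3) (552, 414, 3) (333, 370, 3)
```

View pics/crop0.png

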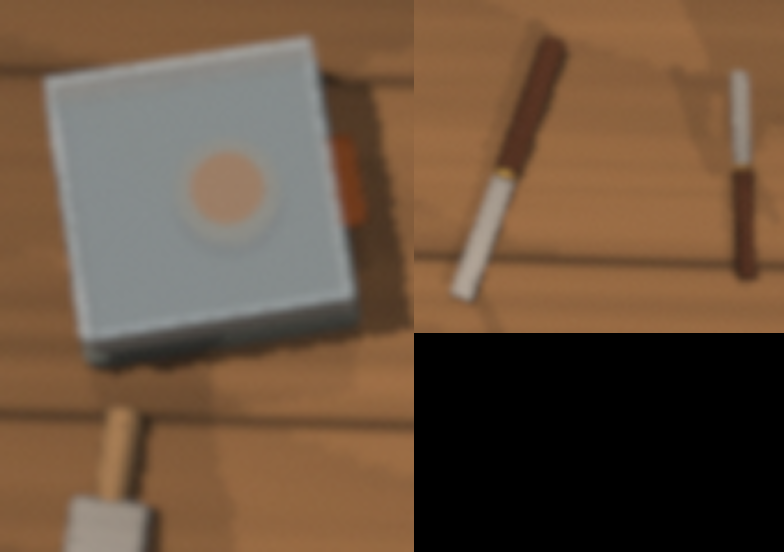

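```bash
cat > h.py <<'E'
import pickle,numpy as np
from scipy.spatial.transform import Rotation as Ro
def px2w(cam,u,v,z):
    c=pickle.load(open(cam+".pkl","rb"));d=c["R"].T@np.array([(u-c["cx"])/c["fx"],(v-c["cy"])/c["fy"],1]);o=-c["R"].T@c["t"]
    return o+d*(z-o[2])/d[2]
def w2px(cam,X):
    c=pickle.load(open(cam+".pkl","rb"));p=c["R"]@np.array(X)+c["t"];return p[:2]/p[2]*[c["fx"],c["fy"]]+[c["cx"],c["cy"]]
E
python3 - <<'E'
from h import *
np.set_printoptions(precision=4,suppress=True)
C=[px2w("top",u,v,.083) for u,v in((250.2,207.4),(307.4,198.3),(316.5,254.1),(259.1,263.3))]
for c in C:print(c)
ctr=np.mean(C,0);print("ctr",ctr,[np.linalg.norm(C[i]-C[i-1]) for i in range(4)])
# TL,BL=+y side ; viewer +y = from right to left
yv=(C[0]+C[3]-C[1]-C[2]);xv=C[0]+C[1]-C[2]-C[3]
print("yaw from y",np.degrees(np.arctan2(-yv[0],yv[1])),"from x",np.degrees(np.arctan2(xv[1],xv[0])))
for p in((317,218.9),(319.6,238.3)):print("lip out",px2w("top",*p,.044))
e=px2w("top",422.6,225.8,.014);t=px2w("top",398.2,295.3,.0093);j=px2w("top",409.9,261.8,.014)
print("blade",e,j,t,np.linalg.norm(e-j),np.linalg.norm(t-e),np.degrees(np.arctan2(*(t-e)[[1,0]])))
for n,p,z in(("bangle",(378,169),.004),("dish",(457,189),.02),("box",(195,166),.042),("jar",(168,295),.05),("brush",(264,300),.01),("small",(474,262),.008),("collartop",(240+227/4.6,190+187/4.6),.0685)):print(n,px2w("top",*p,z))
E
```

```text
[0.5839 0.1568 0.083 ]
[0.6109 0.0195 0.083 ]
[ 0.4746 -0.0063  0.083 ]
[0.4485 0.1288 0.083 ]
ctr [0.5294 0.0747 0.083 ] [np.float64(0.13827805318863554), np.float64(0.13992586523396236), np.float64(0.13872317405627288), np.float64(0.13755422301879897)]
yaw from y 11.030805881807193 from x 11.177745584308182
lip out [ 0.5695 -0.0057  0.044 ]
lip out [ 0.5206 -0.0134  0.044 ]
blade [ 0.5668 -0.2744  0.014 ] [ 0.4735 -0.2414  0.014 ] [ 0.3894 -0.2126  0.0093] 0.09893943383936118 0.18790729836689332 160.80806667437957
bangle [ 0.7174 -0.1618  0.004 ]
dish [ 0.6647 -0.3625  0.02  ]
box [0.6978 0.3065 0.042 ]
jar [0.3702 0.3461 0.05  ]
brush [0.368  0.1193 0.01  ]
small [ 0.4787 -0.4041  0.008 ]
collartop [0.5325 0.0608 0.0685]
```

The crop agrees. The viewer's yaw is 11.1° and its centre is (0.529, 0.075), with the cover side measuring 139 mm against 140. The lip and cell positions match the geometry. The right-hand pair shows the larger brown tool at 188 mm overall (190 given), so that is the blade.

My plan is to slide the blade under the lip along the viewer's -x from the far side, then follow the hinge arc.

```bash
cat >> h.py <<'E'
V=np.array([.5294,.0747]);YAW=np.radians(11.1)
xv=np.array([np.cos(YAW),np.sin(YAW)]);yv=np.array([-np.sin(YAW),np.cos(YAW)])
def v2w(x,y,z):return np.r_[V+x*xv+y*yv,z]
def w2v(p):d=np.array(p[:2])-V;return np.array([d@xv,d@yv,p[2]])
def tool(yawdeg):a=np.radians(yawdeg);return Ro.from_matrix(np.array([[np.cos(a),np.sin(a),0],[np.sin(a),-np.cos(a),0],[0,0,-1]]))
def need(p,yawdeg,state=None):
    from workcell import manip
    o=state or manip.get_obs();R=Ro.from_quat(o["ee_rot"]);T=tool(yawdeg)
    np.set_printoptions(precision=4,suppress=True)
    w=(R.inv()*T).as_rotvec();print("shift(now axes)",R.inv().apply(p-o["position"])/.75,"shift(target axes)",T.inv().apply(p-o["position"])/.75,"turn",w/(np.pi/4),"F",o["ft_force"],"t",o["clock"],"grip",o["grip_width"],o["grasp_force"])
E
python3 - <<'E'
from h import *
need(np.array([.5126,-.2553,.09]),-19.2)
for n,p in(("end",(.5668,-.2744,.014)),("junction",(.4735,-.2414,.014)),("tip",(.3894,-.2126,.0093)),("cov +y-x top",v2w(-.07,.07,.083)),("cov -y-x",v2w(-.07,-.07,.083)),("-y+x",v2w(.07,-.07,.083)),("lip",v2w(0,-.086,.042))):print(n,w2px("side",p))
import cv2
a=cv2.imread("pics/side0.png")
c=cv2.resize(a[190:310,220:440],None,fx=3.6,fy=3.6,interpolation=cv2.INTER_CUBIC);cv2.imwrite("pics/crop1.png",c)
E
```

```text
shift(now axes) [ 0.4948 -0.2511  0.1878] shift(target axes) [ 0.1965 -0.519   0.1875] turn [-0.0015  0.0006  0.9408] F [ 0.8046 -1.3989 -0.7307] t 0.1 grip 1.001716531224791 0.0
end [368.8191 201.2391]
junction [393.0152 218.9749]
tip [417.4578 238.4757]
cov +y-x top [293.7952 273.4634]
cov -y-x [330.5802 235.9347]
-y+x [271.7582 218.2407]
lip [304.6453 239.7398]
```

View pics/crop1.png

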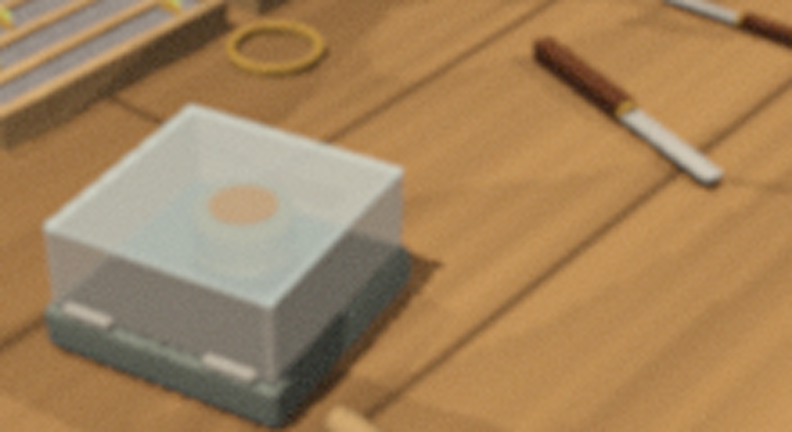

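Projected into the side view, these points fall within about 2 px of the picture: the tip at (418,240), the handle end at (370,202), and cover corners at (296,274) and (332,238). Both measurements hold. Moving to the blade.

Request:
move_arm(
  motion=[
    [[0,0,0.0],[0,0,0.188],1],
    [[0,0,0.0],[0,0,0.188],1],
    [[0,0,0.0],[0,0,0.188],1],
    [[0,0,0.0],[0,0,0.188],1],
    [[0,0,0.0],[0,0,0.188],1],
    [[0.02,-0.052,0.01],[0,0,0],1],
    [[0.02,-0.052,0.01],[0,0,0],1],
    [[0.02,-0.052,0.01],[0,0,0],1],
    [[0.02,-0.052,0.01],[0,0,0],1],
    [[0.02,-0.052,0.01],[0,0,0],1],
    [[0.02,-0.052,0.01],[0,0,0],1],
    [[0.02,-0.052,0.01],[0,0,0],1],
  ],
)

```text
clock: 1.3
position: [0.4351, -0.3498, 0.1783]
ee_rot: [0.986, -0.167, -0.0, -0.0]
ft_force: [-0.5, -0.9, 0.3]
grip_width: 1.0
grasp_force: 0.0
```

```bash
python3 -c "
from h import *
need(np.array([.5126,-.2553,.09]),-19.2)"
```

```text
shift(now axes) [ 0.0563 -0.153   0.1178] shift(target axes) [ 0.0562 -0.153   0.1178] turn [0.     0.0003 0.0007] F [-0.5259 -0.8966  0.2815] t 1.3 grip 0.999693489097824 0.0
```

Request:
move_arm(
  motion=[
    [[0.014,-0.038,0.02],[0,0,0],1],
    [[0.014,-0.038,0.02],[0,0,0],1],
    [[0.014,-0.038,0.02],[0,0,0],1],
    [[0.014,-0.039,0.02],[0,0,0],1],
    [[0,0,0],[0,0,0],1],
    [[0,0,0.04],[0,0,0],1],
    [[0,0,0.04],[0,0,0],1],
    [[0,0,0.03],[0,0,0],1],
    [[0,0,0.02],[0,0,0],1],
    [[0,0,0],[0,0,0],1],
  ],
)

```text
clock: 2.3
position: [0.5102, -0.2565, 0.0194]
ee_rot: [0.986, -0.167, -0.002, -0.0]
ft_force: [-0.2, 0.6, -1.1]
grip_width: 1.001
grasp_force: 0.0
```

```bash
python3 - <<'E'
from h import *
from workcell import vision
import cv2
need(np.array([.5126,-.2553,.0025]),-19.2)
a=vision.camera("top")["pixels"][:,:,::-1];b=vision.camera("side")["pixels"][:,:,::-1]
f=lambda i:cv2.resize(i,(400,480),interpolation=cv2.INTER_CUBIC)
cv2.imwrite("pics/grasp.png",np.hstack([f(a[205:325,360:460]),f(b[150:270,340:440])]))
E
```

```text
shift(now axes) [ 0.0025 -0.0025  0.0225] shift(target axes) [ 0.0025 -0.0025  0.0225] turn [-0.0003  0.0045  0.0005] F [-0.2045  0.6489 -1.1404] t 2.3 grip 1.0012769831645287 0.0
```

View pics/grasp.png

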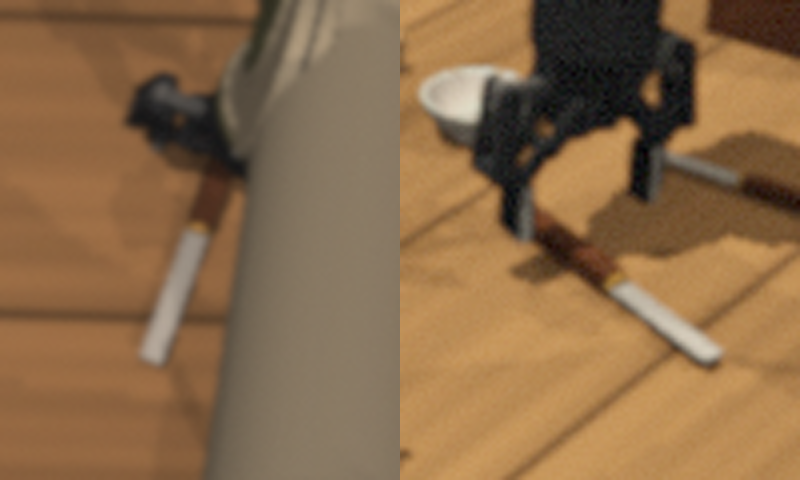

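The view shows the fingers either side of the handle: left finger at (515,215) in the crop, right at (645,180). Lowering and closing.

Request:
move_arm(
  motion=[
    [[0.002,-0.002,0.011],[0,0,0],1],
    [[0,0,0.01],[0,0,0],1],
    [[0,0,0],[0,0,0],-1],
    [[0,0,0],[0,0,0],-1],
    [[0,0,0],[0,0,0],-1],
    [[0,0,0],[0,0,0],-1],
    [[0,0,0],[0,0,0],-1],
    [[0,0,0],[0,0,0],-1],
    [[0,0,0],[0,0,0],-1],
    [[0,0,0],[0,0,0],-1],
    [[0,0,0],[0,0,0],-1],
  ],
  newtons=110,
)

```text
clock: 3.5
position: [0.514, -0.256, 0.0062]
ee_rot: [0.986, -0.167, 0.0, 0.0]
ft_force: [-2.3, 1.1, 5.9]
grip_width: 0.151
grasp_force: 108.4
```

Request:
move_arm(
  motion=[
    [[0,0,-0.04],[0,0,0],-1],
    [[0,0,-0.04],[0,0,0],-1],
    [[0,0,-0.04],[0,0,0],-1],
    [[0,0,0],[0,0,-0.112],-1],
    [[0,0,0],[0,0,-0.112],-1],
    [[0,0,0],[0,0,-0.112],-1],
    [[0,0,0],[0,0,-0.112],-1],
    [[0,0,0],[0,0,-0.112],-1],
    [[0,0,0],[0,0,-0.112],-1],
    [[0,0,0],[0,0,0],-1],
  ],
)

```text
clock: 4.5
position: [0.5135, -0.2559, 0.0955]
ee_rot: [0.995, 0.097, -0.0, -0.0]
ft_force: [0.6, -0.1, -1.1]
grip_width: 0.15
grasp_force: 107.8
```

```bash
python3 - <<'E'
from h import *
from workcell import vision
import cv2
need(v2w(.1215,-.13,.07),11.1)
b=vision.camera("side")["pixels"][:,:,::-1]
t=vision.camera("top")["pixels"][:,:,::-1]
f=lambda i:cv2.resize(i,(400,480),interpolation=cv2.INTER_CUBIC)
cv2.imwrite("pics/held.png",np.hstack([f(t[205:325,360:460]),f(b[120:240,340:440])]))
E
```

```text
shift(now axes) [ 0.2679 -0.2549  0.0339] shift(target axes) [ 0.2677 -0.2551  0.034 ] turn [-0.0001  0.0002  0.0011] F [ 0.5901 -0.1289 -1.1066] t 4.5 grip 0.14968401199485298 107.81158447265625
```

View pics/held.png

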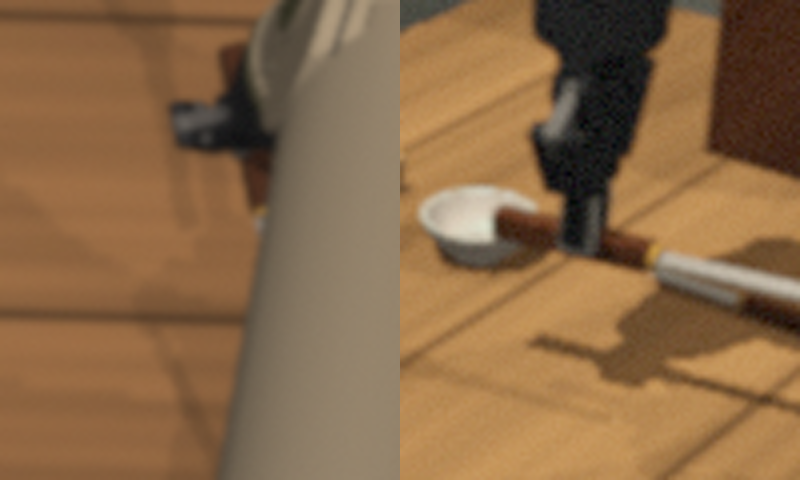

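```bash
python3 - <<'E'
from h import *
p=np.array([.5135,-.2559,.0955])
for s in(.0435,-.0565):print(w2px("side",p+np.r_[-xv*s,.006]))
E
```

```text
[402.65199445 182.65505547]
[362.87307495 173.26968606]
```

Request:
move_arm(
  motion=[
    [[0.044,-0.042,0],[0,0,0],-1],
    [[0.044,-0.042,0],[0,0,0],-1],
    [[0.045,-0.042,0],[0,0,0],-1],
    [[0.045,-0.043,0.01],[0,0,0],-1],
    [[0.045,-0.043,0.01],[0,0,0],-1],
    [[0.045,-0.043,0.014],[0,0,0],-1],
    [[0,0,0],[0,0,0],-1],
  ],
)

```text
clock: 5.3
position: [0.6753, -0.0204, 0.0681]
ee_rot: [0.995, 0.1, -0.0, -0.003]
ft_force: [-1.7, 1.3, -0.8]
grip_width: 0.148
grasp_force: 107.9
```

```bash
python3 - <<'E'
from h import *
from workcell import vision
import cv2
need(v2w(.1215,-.11,.032),11.1)
t=vision.camera("top")["pixels"][:,:,::-1]
b=vision.camera("side")["pixels"][:,:,::-1]
f=lambda i:cv2.resize(i,(400,480),interpolation=cv2.INTER_CUBIC)
cv2.imwrite("pics/stage.png",np.hstack([f(t[165:285,270:370]),f(b[150:270,260:360])]))
E
```

```text
shift(now axes) [-0.0043 -0.0149  0.0482] shift(target axes) [-0.0044 -0.0151  0.0482] turn [-0.0065  0.0003  0.0078] F [-1.6777  1.3103 -0.805 ] t 5.3 grip 0.14787978212103262 107.9053795337677
```

View pics/stage.png

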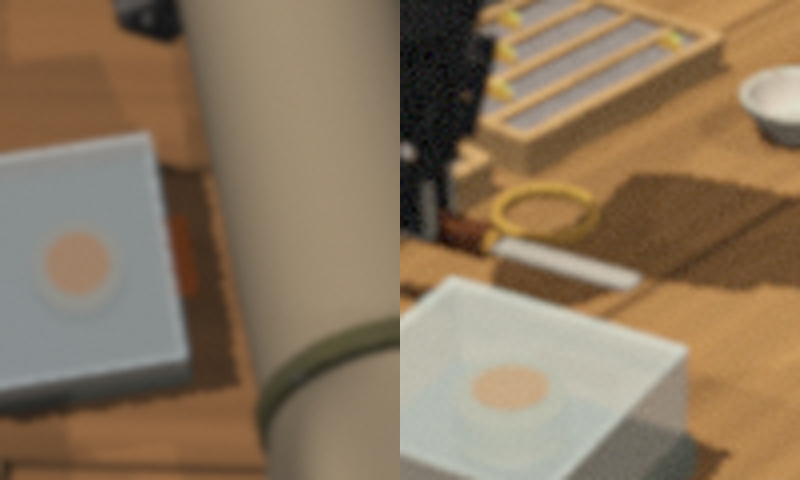

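```bash
python3 - <<'E'
from h import *
from workcell import manip
o=manip.get_obs();p=o["position"];print(p,w2v(p),Ro.from_quat(o["ee_rot"]).as_matrix()[:,0])
for s in(.0435,.1335):
  for h in(-.003,.003,.009):print(s,h,w2px("side",p+np.r_[-xv*s,h]))
need(v2w(.1215,-.11,.032),11.1)
E
```

```text
[ 0.67410815 -0.02776331  0.06916466] [ 0.1222746  -0.12840599  0.06916466] [ 0.98122328  0.19287192 -0.00114122]
0.0435 -0.003 [283.47867394 211.79065559]
0.0435 0.003 [283.36962142 209.44161527]
0.0435 0.009 [283.25990787 207.07833612]
0.1335 -0.003 [319.02971023 222.142467  ]
0.1335 0.003 [319.02802315 219.74495094]
0.1335 0.009 [319.0263255  217.33240058]
shift(now axes) [-0.001  -0.0245  0.0496] shift(target axes) [-0.001  -0.0245  0.0496] turn [-0.0008  0.0015  0.0005] F [-0.0991 -0.8146 -0.5851] t 5.4 grip 0.14945966244688094 107.90382027626038
```

Request:
move_arm(
  motion=[
    [[0,0,0.02],[0,0,0],-1],
    [[0,0,0.02],[0,0,0],-1],
    [[0,0,0.0105],[0,0,0],-1],
    [[0,-0.0145,0],[0,0,0],-1],
    [[0,-0.01,0],[0,0,0],-1],
    [[0,0,0],[0,0,0],-1],
    [[0,-0.01,0],[0,0,0],-1],
    [[0,-0.01,0],[0,0,0],-1],
    [[0,-0.01,0],[0,0,0],-1],
    [[0,-0.01,0],[0,0,0],-1],
    [[0,0,0],[0,0,0],-1],
  ],
)

```text
clock: 6.5
position: [0.6646, 0.02, 0.0323]
ee_rot: [0.995, 0.098, 0.0, -0.0]
ft_force: [0.5, 0.4, -1.1]
grip_width: 0.147
grasp_force: 107.9
```

```bash
python3 - <<'E'
from h import *
from workcell import manip,vision
import cv2
o=manip.get_obs();print(w2v(o["position"]),o["ft_force"],o["torque"])
b=vision.camera("side")["pixels"][:,:,::-1]
cv2.imwrite("pics/in.png",cv2.resize(b[180:270,240:360],(800,600),interpolation=cv2.INTER_CUBIC))
E
```

```text
[ 0.12215332 -0.07972391  0.03229828] [ 0.52436323  0.38135507 -1.05219995] [ 0.03728902 -0.00980823 -0.02150822]
```

View pics/in.png

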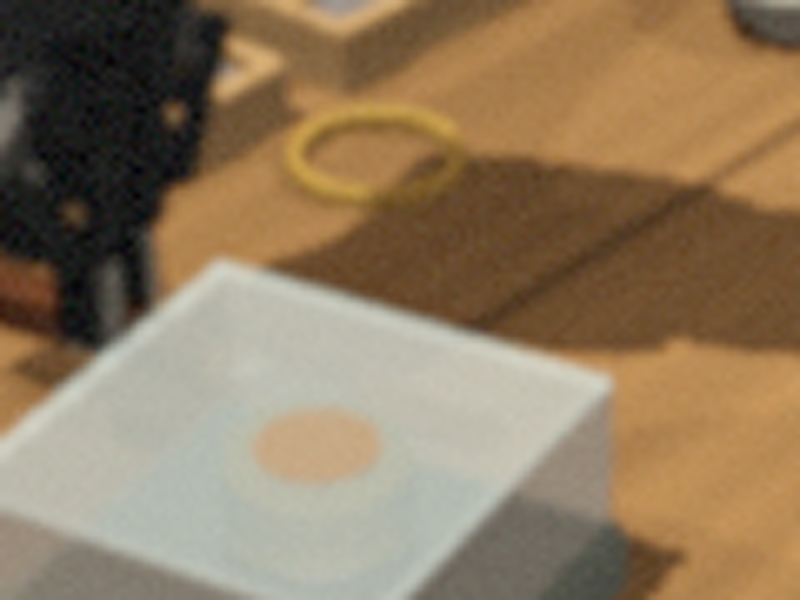

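The blade can't be seen through the wall, but nothing is touching: the force is about 1 N, and the pose has the blade in the slot. Next I compute the arc increments.

```bash
cat >> h.py <<'E'
def arc(th,r=.149,h=.0035):
    s=.007*np.sin(th)+.00125*np.cos(th);c,sn=np.cos(th),np.sin(th)
    return np.array([.07-r*c+(.01-s)*sn,.03+r*sn+(.01-s)*c-h])
E
python3 - <<'E'
from h import *
np.set_printoptions(precision=4,suppress=True)
th=np.r_[0,.1,.2,.3,np.arange(.4,1.86,.1),1.85][:20]
P=np.array([arc(t) for t in th]);print(P[[0,5,10,-1]])
print("to 0",(P[0]-[-.0797,.0323])/-.75)
for t,d in zip(th[1:],np.diff(P,axis=0)/-.75):print(round(t,2),d)
E
```

```text
[[-0.079   0.0352]
 [-0.0581  0.1028]
 [-0.0076  0.1537]
 [ 0.1145  0.1687]]
to 0 [-0.0009 -0.0039]
0.1 [-0.0021 -0.0189]
0.2 [-0.0039 -0.0186]
0.3 [-0.0056 -0.0182]
0.4 [-0.0073 -0.0176]
0.5 [-0.009  -0.0169]
0.6 [-0.0106 -0.016 ]
0.7 [-0.0121 -0.0149]
0.8 [-0.0136 -0.0137]
0.9 [-0.0149 -0.0124]
1.0 [-0.0161 -0.0109]
1.1 [-0.0172 -0.0093]
1.2 [-0.0181 -0.0076]
1.3 [-0.0188 -0.0058]
1.4 [-0.0194 -0.004 ]
1.5 [-0.0198 -0.002 ]
1.6 [-0.02 -0.  ]
1.7 [-0.02   0.002]
1.8 [-0.0198  0.004 ]
1.85 [-0.0097  0.0028]
```

Request:
move_arm(
  motion=[
    [[0,-0.001,-0.004],[0,0,0],-1],
    [[0,-0.001,-0.01],[0,0,0],-1],
    [[0,-0.001,-0.009],[0,0,0],-1],
    [[0,-0.002,-0.009],[0,0,0],-1],
    [[0,-0.002,-0.0095],[0,0,0],-1],
    [[0,-0.003,-0.009],[0,0,0],-1],
    [[0,-0.003,-0.009],[0,0,0],-1],
    [[0,0,0],[0,0,0],-1],
  ],
  newtons=115,
)

```text
clock: 7.35
position: [0.6636, 0.0283, 0.0782]
ee_rot: [0.995, 0.097, 0.001, -0.0]
ft_force: [-0.3, 0.6, -0.8]
grip_width: 0.147
grasp_force: 114.5
```

```bash
python3 - <<'E'
from h import *
from workcell import manip,vision
import cv2
o=manip.get_obs();print(w2v(o["position"]),arc(.3),o["ft_force"],o["torque"])
b=vision.camera("side")["pixels"][:,:,::-1]
t=vision.camera("top")["pixels"][:,:,::-1]
cv2.imwrite("pics/lift.png",cv2.resize(b[160:280,220:380],(800,600),interpolation=cv2.INTER_CUBIC))
E
```

```text
[ 0.12277199 -0.07138872  0.07824175] [-0.07035416  0.07696879] [-0.29006595  0.60798628 -0.77022327] [-0.03734735 -0.12529588  0.02250037]
```

View pics/lift.png

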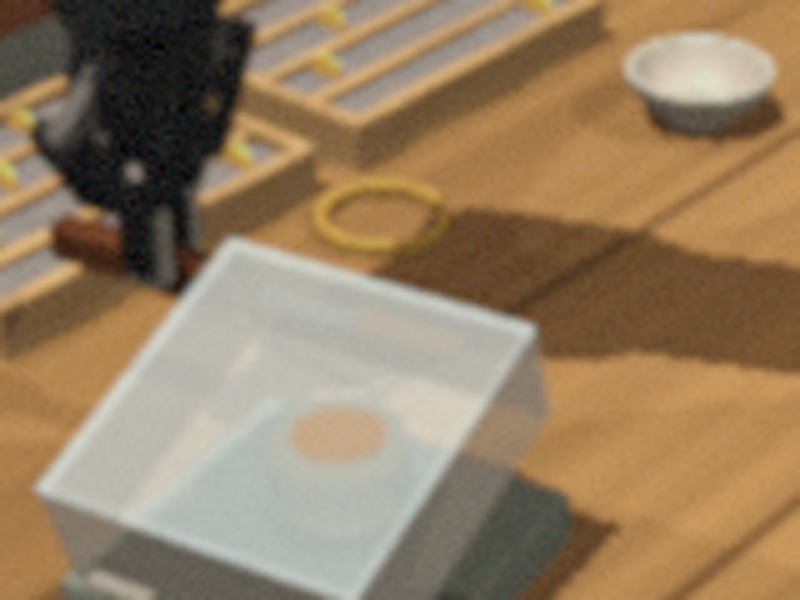

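The cover has risen about 0.3 rad on the blade, which shows through the hood at (330,310). Continuing along the arc.

Request:
move_arm(
  motion=[
    [[0,-0.0075,-0.016],[0,0,0],-1],
    [[0,-0.009,-0.017],[0,0,0],-1],
    [[0,-0.0106,-0.016],[0,0,0],-1],
    [[0,-0.012,-0.015],[0,0,0],-1],
    [[0,-0.0136,-0.0137],[0,0,0],-1],
    [[0,-0.015,-0.0124],[0,0,0],-1],
    [[0,-0.016,-0.011],[0,0,0],-1],
    [[0,-0.017,-0.0093],[0,0,0],-1],
    [[0,-0.018,-0.0076],[0,0,0],-1],
    [[0,-0.019,-0.006],[0,0,0],-1],
    [[0,0,0],[0,0,0],-1],
  ],
)

```text
clock: 8.55
position: [0.6425, 0.1325, 0.1706]
ee_rot: [0.995, 0.098, 0.0, -0.001]
ft_force: [-0.1, 1.3, -1.1]
grip_width: 0.15
grasp_force: 114.6
```

```bash
python3 - <<'E'
from h import *
from workcell import manip
o=manip.get_obs();print(w2v(o["position"]),arc(1.3),o["ft_force"],o["torque"],o["joint_pos"])
E
```

```text
[0.12215011 0.03498395 0.17059205] [0.03295696 0.17085146] [-0.12913855  1.32504119 -1.08018535] [ 0.01735251  0.01377303 -0.0579909 ] [ 0.03821645  0.47005642 -0.42456979  1.43243049  0.19447893  1.27979396
 -1.77492812]
```

Request:
move_arm(
  motion=[
    [[0,-0.0184,-0.004],[0,0,0],-1],
    [[0,-0.0198,-0.002],[0,0,0],-1],
    [[0,-0.02,0],[0,0,0],-1],
    [[0,-0.01,0.001],[0,0,0],-1],
    [[0,-0.01,0.001],[0,0,0],-1],
    [[0,-0.01,0.002],[0,0,0],-1],
    [[0,-0.01,0.002],[0,0,0],-1],
    [[0,-0.005,0.001],[0,0,0],-1],
    [[0,-0.004,0.001],[0,0,0],-1],
  ],
)

```text
clock: 9.45
position: [0.6276, 0.208, 0.1681]
ee_rot: [0.995, 0.097, -0.0, 0.0]
ft_force: [-0.5, -1.0, -0.7]
grip_width: 0.148
grasp_force: 114.6
```

```bash
python3 - <<'E'
from h import *
from workcell import manip
o=manip.get_obs();print(w2v(o["position"]),arc(1.85),o["ft_force"],o["torque"])
E
```

```text
[0.1220439  0.11191064 0.16813262] [0.1145385  0.16873359] [-0.53269094 -0.99059795 -0.6685642 ] [-0.16281687  0.02900683  0.1054404 ]
```

Request:
move_arm(
  motion=[
    [[0,-0.003,0.0007],[0,0,0],-1],
    [[0,-0.003,0.0007],[0,0,0],-1],
    [[0,0,0],[0,0,0],-1],
  ],
)

```text
clock: 9.75
position: [0.6272, 0.2112, 0.1672]
ee_rot: [0.995, 0.096, 0.0, 0.001]
ft_force: [0.7, -4.4, -0.5]
grip_width: 0.147
grasp_force: 114.8
```

```bash
python3 - <<'E'
from h import *
from workcell import manip
o=manip.get_obs();print(w2v(o["position"]),o["ft_force"],o["torque"])
E
```

```text
[0.1222024  0.11510741 0.16720196] [ 0.68989251 -4.40380321 -0.47018294] [-0.97393248 -0.03500444  0.440913  ]
```

Request:
move_arm(
  motion=[
    [[0,0.01,0],[0,0,0],-1],
    [[0,0.03,0],[0,0,0],-1],
    [[0,0.06,0],[0,0,0],-1],
    [[0,0.06,0],[0,0,0],-1],
    [[0,0.06,0],[0,0,0],-1],
    [[0,0.06,0],[0,0,0],-1],
    [[0,0.06,0],[0,0,0],-1],
    [[0,0.06,0.02],[0,0,0],-1],
    [[-0.02,0.03,0.03],[0,0,0],-1],
    [[0,0,0],[0,0,0],-1],
  ],
)

```text
clock: 10.75
position: [0.6712, -0.1137, 0.126]
ee_rot: [0.996, 0.093, -0.003, 0.001]
ft_force: [-0.2, 0.1, -0.4]
grip_width: 0.146
grasp_force: 114.6
```

```bash
python3 - <<'E'
from h import *
need(np.array([.5636,-.1313,.0065]),11.1)
E
```

```text
shift(now axes) [-0.1444 -0.0035  0.1602] shift(target axes) [-0.1453 -0.0046  0.1594] turn [ 0.0007  0.0073 -0.0103] F [-0.2077  0.0983 -0.426 ] t 10.75 grip 0.14627523000789802 114.58543181419373
```

Request:
move_arm(
  motion=[
    [[-0.048,-0.002,0.02],[0,0,0],-1],
    [[-0.048,-0.002,0.03],[0,0,0],-1],
    [[-0.049,-0.001,0.03],[0,0,-0.005],-1],
    [[0,0,0.03],[0,0,-0.005],-1],
    [[0,0,0.03],[0,0,0],-1],
    [[0,0,0.01],[0,0,0],-1],
    [[0,0,0.004],[0,0,0],-1],
    [[0,0,0],[0,0,0],-1],
  ],
)

```text
clock: 11.55
position: [0.5673, -0.124, 0.0148]
ee_rot: [0.995, 0.101, 0.0, -0.0]
ft_force: [0.2, -0.0, -1.4]
grip_width: 0.147
grasp_force: 114.6
```

```bash
python3 - <<'E'
from h import *
need(np.array([.5636,-.1313,.0065]),11.1)
E
```

```text
shift(now axes) [-0.0067  0.0085  0.0111] shift(target axes) [-0.0067  0.0086  0.0111] turn [-0.0001 -0.001   0.0099] F [ 0.2203 -0.0335 -1.3529] t 11.55 grip 0.14684604595264844 114.6007776260376
```

Request:
move_arm(
  motion=[
    [[0,0,0.004],[0,0,0],-1],
    [[0,0,0.003],[0,0,0],-1],
    [[0,0,0.002],[0,0,0],-1],
    [[0,0,0],[0,0,0],-1],
  ],
)

```text
clock: 11.95
position: [0.5666, -0.1244, 0.0075]
ee_rot: [0.995, 0.1, -0.0, 0.0]
ft_force: [0.2, 0.2, -0.7]
grip_width: 0.149
grasp_force: 114.6
```

Request:
move_arm(
  motion=[
    [[0,0,0.0015],[0,0,0],-1],
    [[0,0,0.0015],[0,0,0],-1],
    [[0,0,0],[0,0,0],-1],
  ],
)

```text
clock: 12.25
position: [0.5668, -0.1244, 0.0063]
ee_rot: [0.995, 0.1, 0.0, 0.0]
ft_force: [-5.1, 0.2, 9.8]
grip_width: 0.146
grasp_force: 116.2
```

The blade is resting flat, with contact at 9.8 N at the same height it was picked up from. Releasing it.

Request:
move_arm(
  motion=[
    [[0,0,-0.001],[0,0,0],0],
    [[0,0,0],[0,0,0],0.5],
    [[0,0,0],[0,0,0],1],
    [[0,0,0],[0,0,0],1],
    [[0,0,0],[0,0,0],1],
    [[0,0,-0.02],[0,0,0],1],
    [[0,0,-0.05],[0,0,0],1],
    [[0,0,-0.06],[0,0,0],1],
    [[0,0,-0.06],[0,0,0],1],
    [[0,0,0],[0,0,0],1],
  ],
)

```text
clock: 13.25
position: [0.5702, -0.1246, 0.1565]
ee_rot: [0.995, 0.1, 0.005, 0.002]
ft_force: [0.4, -1.1, -0.3]
grip_width: 0.998
grasp_force: 0.0
```

```bash
python3 - <<'E'
from h import *
from workcell import manip
need(v2w(0,-.015,.12),11.1);print(manip.get_obs()["joint_pos"])
E
```

```text
shift(now axes) [-0.0009 -0.2515  0.0475] shift(target axes) [-0.0023 -0.2513  0.0487] turn [ 0.0059 -0.0133  0.0097] F [ 0.3766 -1.0536 -0.2748] t 13.25 grip 0.9979386556192958 0.0
[ 0.4432  0.3108 -0.3672  1.6649  0.1207  1.1766 -1.3226]
```

Request:
move_arm(
  motion=[
    [[0,-0.06,0],[0,0,0],1],
    [[0,-0.06,0],[0,0,0],1],
    [[0,-0.06,0],[0,0,0],1],
    [[0,-0.06,0],[0,0,0],1],
    [[0,0,0],[0,0,-0.18],1],
    [[0,0,0],[0,0,-0.18],1],
    [[0,0,0],[0,0,-0.18],1],
    [[0,0,0],[0,0,-0.18],1],
    [[0,0,0],[0,0,-0.18],1],
    [[0,0,0],[0,0,-0.18],1],
    [[0,0,0],[0,0,-0.18],1],
    [[0,0,0],[0,0,-0.18],1],
  ],
)

```text
clock: 14.45
position: [0.5307, 0.052, 0.1492]
ee_rot: [0.784, 0.62, 0.0, 0.0]
ft_force: [-1.1, 0.8, -0.8]
grip_width: 1.003
grasp_force: 0.0
```

```bash
python3 - <<'E'
from h import *
from workcell import manip,vision
import cv2
print(manip.get_obs()["joint_pos"])
t=vision.camera("top");pickle.dump(t,open("top.pkl","wb"))
s=vision.camera("side")["pixels"][:,:,::-1]
a=t["pixels"][:,:,::-1]
f=lambda i:cv2.resize(i,(400,480),interpolation=cv2.INTER_CUBIC)
cv2.imwrite("pics/open.png",np.hstack([f(a[170:290,240:340]),f(s[140:290,215:340])]))
need(v2w(0,-.015,.10),76)
E
```

```text
[ 0.35755046  0.25114364 -0.6133374   1.78250497  0.15738109  1.1563932
 -0.53729453]
shift(now axes) [ 0.0109 -0.0005  0.0654] shift(target axes) [ 0.0109 -0.0005  0.0654] turn [ 0.0007 -0.      0.0102] F [0.0329 0.5174 0.1146] t 14.55 grip 0.9987607240874918 0.0
```

View pics/open.png

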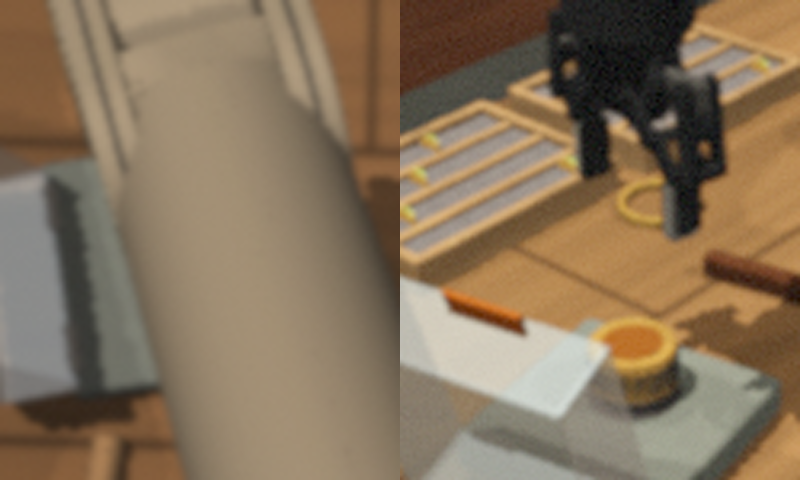

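The last picture shows the cover wide open, with the lip upright at (485,310), and the cell exposed with its top centre at crop (640,340), full-image (290,246). I'll check that and descend.

```bash
python3 - <<'E'
from h import *
print(w2px("side",v2w(0,-.015,.0685)),v2w(0,-.015,0), w2px("side",v2w(0,-.015,.0685)+[-.002,0,0]), w2px("side",v2w(0,-.015,.0685)+[0,.002,0]))
E
```

```text
[286.27129279 245.96040888] [0.53228783 0.05998061 0.        ] [287.00733628 246.32782004] [285.57786631 246.39623194]
```

Request:
move_arm(
  motion=[
    [[0.005,0,0.03],[0,0,0],1],
    [[0.005,0,0.03],[0,0,0],1],
    [[0,0,0.005],[0,0,0],1],
    [[0,0,0],[0,0,0],1],
    [[0,0,0],[0,0,0],1],
  ],
)

```text
clock: 15.05
position: [0.533, 0.0592, 0.1009]
ee_rot: [0.787, 0.617, 0.001, 0.0]
ft_force: [0.1, 0.7, -0.1]
grip_width: 1.001
grasp_force: 0.0
```

```bash
python3 -c "
from h import *
need(v2w(0,-.015,.0455),76)"
```

```text
shift(now axes) [ 0.0007 -0.0013  0.0739] shift(target axes) [ 0.0008 -0.0012  0.0739] turn [ 0.0017 -0.0003  0.0053] F [ 0.066   0.6733 -0.1297] t 15.05 grip 1.0013622307895569 0.0
```

```bash
python3 - <<'E'
from h import *
from workcell import vision
import cv2
for nm,a in(("now",vision.camera("side")["pixels"]),("t0",cv2.imread("pics/top0.png")[:,:,::-1])):
    r=a[225:300,262:325] if nm=="now" else a[200:265,255:312]
    off=(262,225) if nm=="now" else (255,200)
    R,G,B=[r[:,:,i].astype(float) for i in range(3)]
    m=(((R-G)>(45 if nm=="now" else 15))&(R>120)).astype(np.uint8)
    n,l,s,c=cv2.connectedComponentsWithStats(m)
    for i in range(1,n):
        if s[i,4]>15:print(nm,s[i],c[i]+off, px2w("side" if nm=="now" else "top",*(c[i]+off),.0685))
E
```

```text
now [  0   0  38  30 386] [281.75129534 241.58031088] [0.54993414 0.05447044 0.0685    ]
now [10  0 13  4 26] [278.23076923 225.84615385] [0.59681356 0.01615645 0.0685    ]
now [21  2 10  7 31] [288.4516129  230.51612903] [0.56784769 0.0156332  0.0685    ]
now [ 43   4  20  16 174] [315.39655172 236.42528736] [ 0.51053191 -0.00341889  0.0685    ]
now [52 62 11 12 61] [320.24590164 292.81967213] [0.38769571 0.12726828 0.0685    ]
t0 [ 0  0 37  5 98] [270.55102041 201.08163265] [0.60501964 0.10952588 0.0685    ]
t0 [ 26  23  16  16 194] [288.81443299 230.32474227] [0.53325974 0.06214362 0.0685    ]
t0 [ 0 50  2 14 20] [255.35 257.4 ] [0.46454954 0.13982476 0.0685    ]
```

```bash
python3 -c "
from h import *
need(np.array([.5325,.0608,.0455]),76)"
```

```text
shift(now axes) [ 0.0019 -0.0015  0.074 ] shift(target axes) [ 0.0019 -0.0013  0.074 ] turn [ 0.0021 -0.0004  0.0055] F [ 0.0864 -0.0606  0.1061] t 15.1 grip 0.998308716374805 0.0
```

Request:
move_arm(
  motion=[
    [[0.002,-0.0015,0.02],[0,0,0.005],1],
    [[0,0,0.02],[0,0,0],1],
    [[0,0,0.02],[0,0,0],1],
    [[0,0,0.013],[0,0,0],1],
    [[0,0,0],[0,0,0],1],
    [[0,0,0],[0,0,0],-1],
    [[0,0,0],[0,0,0],-1],
    [[0,0,0],[0,0,0],-1],
    [[0,0,0],[0,0,0],-1],
    [[0,0,0],[0,0,0],-1],
    [[0,0,0],[0,0,0],-1],
  ],
  newtons=60,
)

```text
clock: 16.2
position: [0.5329, 0.0612, 0.0459]
ee_rot: [0.787, 0.616, 0.001, 0.001]
ft_force: [2.5, 1.4, 6.9]
grip_width: 0.635
grasp_force: 62.8
```

```bash
python3 -c "
from h import *
from workcell import manip
need(np.array([.5325,.0608,.0455]),76);print(manip.get_obs()['torque'])"
```

```text
shift(now axes) [-0.0006 -0.0004  0.0006] shift(target axes) [-0.0006 -0.0004  0.0006] turn [ 0.0032 -0.0011  0.0022] F [2.4507 1.4478 6.9379] t 16.2 grip 0.6351423876075925 62.7981720585376
[ 0.1113 -0.6243 -0.0117]
```

The cell is gripped, with a push of about 7 N already on it. I'll turn clockwise (tool +z) in small steps and watch z.

Request:
move_arm(
  motion=[
    [[0,0,0],[0,0,0.08],-1],
    [[0,0,0],[0,0,0.08],-1],
    [[0,0,0],[0,0,0.08],-1],
    [[0,0,0],[0,0,0],-1],
  ],
)

```text
clock: 16.6
position: [0.532, 0.061, 0.0457]
ee_rot: [0.843, 0.538, 0.0, 0.0]
ft_force: [-0.4, 0.7, 9.4]
grip_width: 0.632
grasp_force: 63.1
```

Request:
move_arm(
  motion=[
    [[0,0,0],[0,0,0.08],-1],
    [[0,0,0],[0,0,0.08],-1],
    [[0,0,0],[0,0,0.08],-1],
    [[0,0,0],[0,0,0],-1],
  ],
)

```text
clock: 17.0
position: [0.5321, 0.0609, 0.0458]
ee_rot: [0.89, 0.457, 0.0, 0.0]
ft_force: [0.2, -0.9, 7.8]
grip_width: 0.635
grasp_force: 63.1
```

Request:
move_arm(
  motion=[
    [[0,0,0],[0,0,0.08],-1],
    [[0,0,0],[0,0,0.08],-1],
    [[0,0,0],[0,0,0.08],-1],
    [[0,0,0],[0,0,0],-1],
  ],
)

```text
clock: 17.4
position: [0.5315, 0.0609, 0.0449]
ee_rot: [0.928, 0.372, -0.0, 0.0]
ft_force: [1.4, -1.3, 0.6]
grip_width: 0.631
grasp_force: 62.9
```

The force dropped to 0.6 N and z fell, so a keyway has been met. Pressing down gently.

Request:
move_arm(
  motion=[
    [[0,0,0.002],[0,0,0],-1],
    [[0,0,0.002],[0,0,0],-1],
    [[0,0,0],[0,0,0],-1],
  ],
)

```text
clock: 17.7
position: [0.5324, 0.0611, 0.0429]
ee_rot: [0.928, 0.373, 0.001, 0.0]
ft_force: [0.0, -0.0, 7.7]
grip_width: 0.636
grasp_force: 64.0
```

```bash
python3 -c "
from workcell import manip
o=manip.get_obs();print(o['position'],o['ft_force'],o['torque'])"
```

```text
[0.53240858 0.06113719 0.04292705] [ 0.02363423 -0.04646142  7.67819417] [-0.08743093  0.09142883 -0.49781717]
```

Request:
move_arm(
  motion=[
    [[0,0,0],[0,0,0.045],-1],
    [[0,0,0],[0,0,0],-1],
  ],
)

```text
clock: 17.9
position: [0.5319, 0.0609, 0.042]
ee_rot: [0.934, 0.356, 0.0, 0.0]
ft_force: [2.2, 0.2, 1.0]
grip_width: 0.638
grasp_force: 63.1
```

```bash
python3 -c "
from workcell import manip
o=manip.get_obs();print(o['position'],o['ft_force'],o['torque'])"
```

```text
[0.53187744 0.06094381 0.04203036] [2.24992601 0.2367496  0.96873368] [ 0.07091712 -0.44160994 -0.21571998]
```

Request:
move_arm(
  motion=[
    [[0,0,0],[0,0,0.03],-1],
    [[0,0,0.003],[0,0,0],-1],
    [[0,0,0],[0,0,0],-1],
  ],
)

```text
clock: 18.2
position: [0.5316, 0.061, 0.0394]
ee_rot: [0.939, 0.345, -0.0, 0.0]
ft_force: [2.1, 0.0, -0.4]
grip_width: 0.635
grasp_force: 63.1
```

```bash
python3 -c "
from workcell import manip
o=manip.get_obs();print(o['position'],o['ft_force'],o['torque'])"
```

```text
[0.53161995 0.0609692  0.0393903 ] [ 2.08617668  0.01006122 -0.44163586] [-0.00714954 -0.41428428 -0.09138638]
```

Free, with a 6.4 mm drop, so the cell is now on the plunger. Pressing the last 6 mm.

Request:
move_arm(
  motion=[
    [[0,0,0.003],[0,0,0],-1],
    [[0,0,0.003],[0,0,0],-1],
    [[0,0,0.002],[0,0,0],-1],
    [[0,0,0],[0,0,0],-1],
  ],
)

```text
clock: 18.6
position: [0.5317, 0.061, 0.0339]
ee_rot: [0.939, 0.345, -0.0, 0.0]
ft_force: [-0.8, -0.2, 6.6]
grip_width: 0.633
grasp_force: 63.6
```

Request:
move_arm(
  motion=[
    [[0,0,0.001],[0,0,0],-1],
    [[0,0,0.001],[0,0,0],-1],
    [[0,0,0],[0,0,0],-1],
  ],
)

```text
clock: 18.9
position: [0.5317, 0.061, 0.0338]
ee_rot: [0.939, 0.345, -0.0, 0.0]
ft_force: [-8.0, -2.2, 24.5]
grip_width: 0.634
grasp_force: 65.6
```

Request:
move_arm(
  motion=[
    [[0,0,-0.0006],[0,0,0],-1],
    [[0,0,0],[0,0,0],-1],
    [[0,0,0],[0,0,0],-1],
  ],
)

```text
clock: 19.2
position: [0.5317, 0.061, 0.0338]
ee_rot: [0.939, 0.345, -0.0, 0.0]
ft_force: [-5.6, -2.3, 19.0]
grip_width: 0.633
grasp_force: 64.9
```

The push is steady at 19 N with z unchanged, so the cell is hard against the base. Handing in.

```bash
python3 -c "
from workcell import order
print(order.hand_in())"
```

```text
the job is handed in; nothing more can be done
None
```

I levered the cover open to its stop with the blade, laid the blade flat, and turned the cell on to its pins; I handed in at 19.2 s with it held hard against the base at about 19 N (no verdict was returned, and I took no final picture of the other items).

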